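Change the tile in the painting holder

ROBOT

A 6-joint arm with a two-finger parallel gripper is mounted at the origin on the work surface. World frame = base frame: x ahead of the robot, y to its left, z up, the work surface at z = 0. Lengths are in m, angles in rad, forces in N, time in s.
With the tool pointing down it reaches from about 0.4 to 0.825 m from the base axis. Payload 7 kg.
Tool frame: the origin (TCP) lies midway between the tips of the shut fingers; the grasp point (between the pads) lies 19 mm behind it (arm.hold_point_z is the distance from the TCP to the grasp point, in m); z points along the fingers, x is the direction in which the jaws open and shut, and the axes are right-handed (so a half turn about z gives the same grasp; the last joint's range is limited). The gripper opens to 88 mm and grips with 3 to 60 N. Pads are 19 mm wide; open, the fingers measure 130 mm over their backs; the gripper's body (78 mm by 193 mm) begins 47 mm behind the grasp point.
Start: joints at [-1.059, 0.359, 0.012, 0, -1.224, -0.288], TCP at [0.15, -0.658, 0.227] pointing down, gripper open.
Joint ranges: [-3.07, 3.07], [-1.43, 2.12], [-1.02, 1.25], [-3.03, 1.67], [-3.05, -0], [-3.03, 3.03]. Speed limits (rad/s): [2.39, 2.39, 3.01, 3.14, 3.14, 3.14].

INTERFACE

Orientations are given as [roll, pitch, yaw] about the fixed x, y, z axes, in that order (R = Rz(yaw) Ry(pitch) Rx(roll)).
In Python, from station import readout, viewer, job, arm gives the robot as it stands.
- The arm moves only by the tool apply_moves, never from a script. Its argument "deltas" is text: rows parted by semicolons, each of 4 numbers parted by spaces: the shift along the tool's x, y, z in cm, then the turn about the tool's z in rad. A call has 1 to 10 rows; each row shifts and turns the commanded pose from where the row before left it, along the tool's axes as they then stand; what a row does not reach is not made up. A row lasts 1/8 s, in which the tool goes at most 62.5 mm and 10.7 degrees, less where a joint would pass 70% of its speed; a pose out of reach is approached as far as the arm can. A call is refused whole if a number of a shift passes 6.25 or a number of a turn 0.188, either way. A call with a gripper value outside its range is refused whole. "gripper" is the closure, from -1 (fully open) to 1 (shut), so that 0 is half open, set as the call begins (left out, the last holds). The fingers move at their own pace and stop on an object; "squeeze" is the grip in N (left out, the last holds). Time passes only in rows, so rows that do not move let the fingers close. It gives the time, the measured TCP pose, the force and the opening at its end, in the units of the state.
- readout.get_state(): the state, without advancing time (a new reading comes with each control period).
- viewer.grab_frame(name): name is "scene" or "side" or "wrist"; returns a dict with "image" (480x640x3 uint8, red, green, blue), "camera_matrix" (3x3 intrinsics, pixels), "k1" (the pictures are not rectified: a ray, as slopes to the right and down, at radius r is drawn at 1 + k1 r^2 times it, then the intrinsics apply), "cam_to_world" (4x4, takes a point from camera to world coordinates). Camera axes: x right, y up, looking along -z (the intrinsics and any distortion apply to the point x, -y, -z); pixel columns grow to the right and rows downward; lengths in m; the calibration is good to about 2 mm. A picture is of the moment at which its call begins. There is no depth.
- job.job_done(): hands the job in, once; it reports no verdict.
Trained networks look in the newest picture that a camera, given by its name, has taken for a name from the list of things; names that differ only in an ending like _2 or _b are one class to them, and where a whole thing is asked for, a point or a joint stands for the part that bears it (a point fixed in the world has none). Each returns a list of dicts, best first, with "conf" (0 to 1); they miss things now and then, are a little off and sometimes report something else, mostly with a low value. They report only what shows in the picture. A call takes as long as a camera call. They do not tell look-alikes from the thing itself.
- viewer.silhouettes(camera, query): "region" (480x640 bool, what is visible of it) and "extent" ([left, top, width, height] in pixels, round what is visible of it).
The state is a dict: "t": time; "q": joint angles; "qd": joint speeds; "joint_efforts": joint torques, N m; "eef_pos": TCP position; "ee_rot": TCP orientation; "force": force on the tool from outside, world axes, zero at the start; "moment": the same for the moment, N m; "width": finger opening in m.
Only numpy, scipy, OpenCV 4.12 (cv2) and the standard library are available. Lean on these libraries where they do the work, as an engineer would, in place of code of your own. Each camera call takes 0.05 s, during which the arm holds its last target.

TASK

Change the tile in the painting holder: slide its gate fully open, push the painted tile out from behind with the fingers through the notch in the rear stop, and lay it flat, painted face up, on the free part of the drying rack. Then slide the bare tile of the same size into the holder under the lips until it is fully home against the rear stop, and slide the gate fully shut. Leave the other things on the table and on the rack where they are.

Things in the scene. Friction and masses are not known exactly. Their poses are not given: they have to be found in the camera images.
- holder: tile-painting holder, fixed: plywood base 220 (x) x 110 (y) x 18 thick, its top (z 18) being the floor tiles slide on. Origin at the centre of its underside, z up, x from the open front to the rear stop; offsets in mm in this frame. In front of the gate the base is a bare flat apron, x -110 to -23. A wing of the base (x -38 to 17, y 55 to 138) carries the gate's track.
- pocket (a point): middle of the tile pocket's floor, at x 42, y 0, z 18. Pocket x -4 to 88, y -28 to 28. Wooden side rails (x 0 to 106, |y| 28 to 48) carry aluminium lips over the tile's long edges: underside z 33.5, top z 36.5 (front ends turned up to 39), inner edges at |y| 23, open between them. A tile can move only along x. The rails flare over the first 15 to |y| 34 at the front.
- notch (a point): middle of the finger notch in the rear stop, at x 88 (the face the tile stops against), y 0, z 25. The stop is two lugs, x 88 to 106, |y| 23 to 48, top z 37; the notch between them is 46 wide, open to the top and the rear; the tile's rear edge can be pushed through it.
- spring_ball (a point): steel spring ball in the side rail at x 66, y -28, z 26; it presses a tile against the other rail with about 4 N, so that the tile sits tight: sliding one in or out past it takes 4 to 12 N.
- gate (a joint): sliding gate: a steel bar 12 (x) x 140 (y) x 14 across the holder's front, x -16.5 to -4.5, z 19 to 33. 0 m = shut (bar y -38 to 102), 0.08 m = fully open, moved to the holder's +y (bar from y 42). Friction about 2 N; stays where left. Runs in an aluminium track (x -22 to 1, y 37 to 135, top z 36.5); a small strike for its end is at x -22 to -18, y -53 to -35, top z 34.
- gate_knob (a point): middle of the gate's black upright knob, 18 across, z 42 to 66 in the holder's frame (this point at z 54). It stands at x -10.5, y 75 when shut and y 155 when open, and moves with the gate. Pinch it or push it sideways.
- painted_tile: wooden tile with a dotted flower painted on its upper face, 90 (x) x 54 (y) x 14 thick; origin at its centre, z up out of the painted face. It starts fully home in the holder, its x along the holder's x.
- blank_tile: bare wooden tile of the same size, 90 (x) x 54 (y) x 14 thick, plain on both faces, lying flat on the table; origin at its centre. Fully home in the holder its centre is at about x 41 to 43, y 0 to 1, z 25 of the holder's frame (either end and either face will do).
- rack: drying rack fixed to the table: six wooden slats (15 wide, 10 apart) along its y on two bearers, 140 (x) x 220 (y), top at z 28; origin at the centre of its underside. A stone dries near its -y end, at about y -85; the rest, y -50 to 110, is free.
- square_tile: bystander: bare square wooden tile, 75 x 75 x 14, too wide for the holder; origin at its centre
- rack_stone: bystander: flat round painted stone, 44 across, 20 high, drying on the rack near the end at the rack's -y; origin under its centre
- stone_a: bystander: flat round bare stone, 54 across, 24 high; origin under its centre
- stone_b: bystander: flat round painted stone, 48 across, 21 high; origin under its centre
- jar_a: bystander: small clear paint jar with white cap, 38 across, 48 high; origin under its centre
- jar_b: bystander: another such paint jar; origin under its centre
- brush_tin: bystander: open tin, 72 across, 100 high, with brushes standing in it up to about 185; origin under its centre
- brush: bystander: paint brush lying on the table, about 165 long, 10 thick, along its x; origin under its middle
Things that resemble listed ones, but are neither listed nor needed, are in the scene too. Leave any turquoise or yellow look-alike of the painted_tile alone. Leave any turquoise look-alike of the blank_tile alone.

How it is judged:
On the way, in this order (a step that is already met when the one before it is completed fails the run):
1. the gate is slid fully open (past 70 of 80 mm) (value of joint gate above 0.07 m), for 0.1 s.
2. the painted tile has come some 5 mm forward or more with the fingers pushing it from behind its rear edge (contact force between the fingers and painted_tile above 0.1 N and x of the grasp point in the frame of painted_tile above 0.03 m and x of painted_tile in the frame of holder below 0.037 m and y of painted_tile in the frame of holder between -0.01 and 0.01 m and z of painted_tile in the frame of holder below 0.031 m), for 0.04 s.
3. the painted tile lies flat on the rack, painted face up, let go (x of painted_tile in the frame of rack between -0.055 and 0.055 m and y of painted_tile in the frame of rack between -0.075 and 0.095 m and z of painted_tile in the frame of rack between 0.031 and 0.039 m and angle between painted_tile's own z axis and vertical below 0.08 rad and linear speed of painted_tile below 0.02 m/s and contact force between the fingers and painted_tile below 0.1 N), for 0.2 s.
4. the bare tile is fully home in the holder (x of blank_tile in the frame of holder between 0.0375 and 0.046 m and y of blank_tile in the frame of holder between -0.004 and 0.004 m and z of blank_tile in the frame of holder between 0.021 and 0.029 m and angle between the x axis of blank_tile and the x axis of holder, either way round below 0.06 rad), for 0.1 s.
At the end, for the whole second after the job is handed in: Gate shut to 5 mm; bare tile home under the lips (4 mm, 0.06 rad); painted tile at rest flat (0.08 rad) on the slats, painted face up, centre within 55 mm of the rack's middle in x and at y -75 to 95 mm; nothing else moved over 30 mm (all of step 4 and value of joint gate below 0.005 m and x of painted_tile in the frame of rack between -0.055 and 0.055 m and y of painted_tile in the frame of rack between -0.075 and 0.095 m and z of painted_tile in the frame of rack between 0.031 and 0.039 m and angle between painted_tile's own z axis and vertical below 0.08 rad and linear speed of each of painted_tile, blank_tile below 0.02 m/s); the robot touches nothing.
It fails at once if a bystander is moved by more than 30 mm (distance of any of square_tile, rack_stone, stone_a, stone_b, jar_a, jar_b, brush_tin, brush from where it was at the start of the episode above 0.03 m).
It also fails if it takes over 72 s, if anything falls off the work surface, if the arm or the gripper's body presses on something with over 40 N, if the wrist force passes 120 N, or if a joint passes its speed limit or range.

## Working session

There is one attempt and no reset: what is moved stays moved. The work goes in short steps, Python scripts to look and compute and a tool call to move; the robot and the scene stay as the last step left them, time stands still between calls to the robot, and variables do not carry over. Pictures are saved under pics/ and viewed, and the job is handed in when it is done.

Besides the shell and the picture viewer there is one more tool, called as name(argument=value, ...), one argument or row to a line, values as JSON. apply_moves: Moves the arm, as the interface text tells. Its arguments: {"type":"object","properties":{"deltas":{"type":"string"},"gripper":{"type":"number"},"squeeze":{"type":"number"}},"required":["deltas"]}

```bash
ls -la; mkdir -p pics; cat > h.py <<'E'
import numpy as np, cv2
from station import readout, viewer, job, arm
def grab(name,fn=None):
    f=viewer.grab_frame(name)
    if fn: cv2.imwrite('pics/'+fn,f['image'][:,:,::-1])
    return f
E
python3 - <<'E'
from h import *
s=readout.get_state(); print(s, arm.hold_point_z, dir(arm))
for n in ['scene','side','wrist']:
    f=grab(n,n+'0.png'); print(n,f['camera_matrix'].tolist(),f['k1'],np.round(f['cam_to_world'],4).tolist())
E
```

```text
total 12
drwxr-xr-x  3 agent agent 4096 Dec  7 11:01 .
drwxr-xr-x 23 root  root  4096 Dec  7 11:01 ..
drwxr-xr-x  2 agent agent 4096 Dec  7 11:01 pics
{'t': 0.0, 'q': array([-1.05888179e+00,  3.59394214e-01,  1.10544683e-02, -3.62628082e-04,
       -1.22409656e+00, -2.88130030e-01]), 'qd': array([ 0.00014113,  0.00132869,  0.00044331, -0.0005679 , -0.00010756,
        0.00081524]), 'joint_efforts': array([ 7.57156317e-05, -5.82728899e+01,  2.93047071e+01,  6.99722975e+00,
        7.13873509e-03, -1.38826963e-04]), 'eef_pos': array([ 0.14968374, -0.65768783,  0.22561379]), 'ee_rot': array([-3.14145343e+00, -1.66924945e-03,  1.79445722e+00]), 'force': array([-0.21144477, -0.10502459, -0.02672965]), 'moment': array([-0.02534645,  0.03383674, -0.00623392]), 'width': 0.08755843470011672} 0.0188 ['Unreachable', '__class__', '__delattr__', '__dict__', '__dir__', '__doc__', '__eq__', '__format__', '__ge__', '__getattribute__', '__getstate__', '__gt__', '__hash__', '__init__', '__init_subclass__', '__le__', '__lt__', '__module__', '__ne__', '__new__', '__reduce__', '__reduce_ex__', '__repr__'
[... 193 characters left out ...]
0.0, 0.0, 1.0]] -0.09176441942281413 [[0.474, -0.5567, 0.6822, 1.2768], [0.8805, 0.3083, -0.3602, -0.4408], [-0.0098, 0.7714, 0.6362, 0.7616], [0.0, 0.0, 0.0, 1.0]]
side [[592.6793890125243, 0.0, 314.8763296177793], [0.0, 592.6793890125243, 232.24015969269692], [0.0, 0.0, 1.0]] -0.17920828020311275 [[-0.7222, 0.3412, -0.6017, -0.2948], [-0.6917, -0.3629, 0.6244, 0.8677], [-0.0053, 0.8671, 0.4981, 0.7611], [0.0, 0.0, 0.0, 1.0]]
wrist [[407.26841040818397, 0.0, 325.73427592352033], [0.0, 407.26841040818397, 243.0470063856921], [0.0, 0.0, 1.0]] 0.001140919457395539 [[-0.2205, -0.9404, -0.2591, 0.0809], [0.9754, -0.2126, -0.0584, -0.6737], [-0.0001, -0.2656, 0.9641, 0.385], [0.0, 0.0, 0.0, 1.0]]
```

View pics/scene0.png

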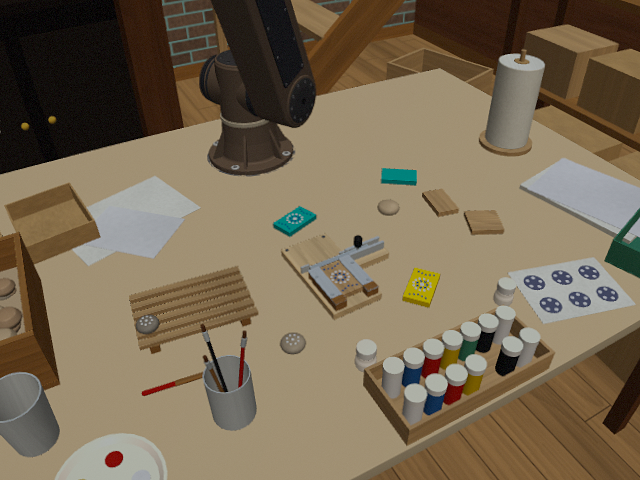

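View pics/side0.png

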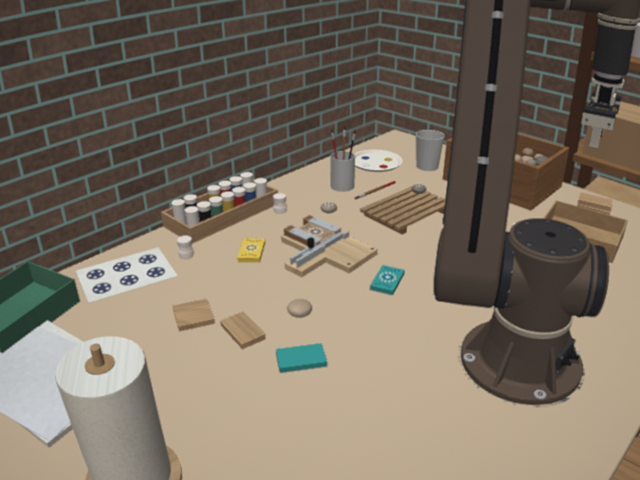

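View pics/wrist0.png

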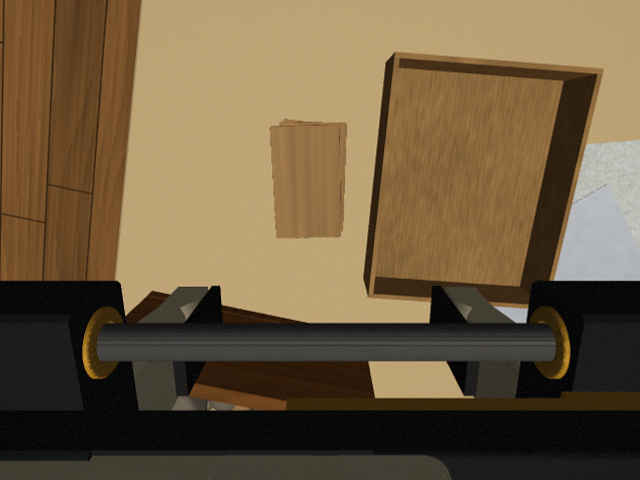

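```bash
cat >> h.py <<'E'
F=np.diag([1.,-1,-1])
def ext(f):
    T=np.array(f['cam_to_world']); R=F@T[:3,:3].T; return R,-R@T[:3,3]
def proj(f,P):
    R,t=ext(f); return cv2.projectPoints(np.asarray(P,float).reshape(-1,1,3),cv2.Rodrigues(R)[0],t,np.array(f['camera_matrix']),np.array([f['k1'],0,0,0.]))[0].reshape(-1,2)
def unproj(f,uv,z):
    uv=np.asarray(uv,float).reshape(-1,1,2)
    n=cv2.undistortPoints(uv,np.array(f['camera_matrix']),np.array([f['k1'],0,0,0.])).reshape(-1,2)
    R,t=ext(f); C=-R.T@t; d=np.c_[n,np.ones(len(n))]@R
    return C+d*((z-C[2])/d[:,2])[:,None]
def crop(f,box,k,fn):
    x,y,w,h=box; cv2.imwrite('pics/'+fn,cv2.resize(f['image'][y:y+h,x:x+w,::-1],None,fx=k,fy=k,interpolation=cv2.INTER_CUBIC))
E
python3 - <<'E'
from h import *
f=grab('scene')
crop(f,(265,160,260,190),3,'sc_hold.png'); 
for q in ['holder','rack','blank_tile','square_tile','painted_tile','gate_knob','jar_a','stone_a']:
    for d in viewer.silhouettes('scene',q):
        m=d['region']; ys,xs=np.nonzero(m); print('scene',q,round(d['conf'],2),d['extent'],unproj(f,[xs.mean(),ys.mean()],0.015).round(3))
f=grab('side')
crop(f,(160,170,300,200),2.6,'si_hold.png'); 
for q in ['holder','rack','blank_tile','square_tile','painted_tile','gate_knob']:
    for d in viewer.silhouettes('side',q):
        m=d['region']; ys,xs=np.nonzero(m); print('side',q,round(d['conf'],2),d['extent'],unproj(f,[xs.mean(),ys.mean()],0.015).round(3))
E
```

```text
scene holder 0.83 [281.3, 232.8, 107.1, 88.4] [[ 0.559 -0.038  0.015]]
scene rack 0.71 [137.9, 313.6, 21.0, 18.6] [[ 0.52  -0.418  0.015]]
scene blank_tile 0.77 [379.7, 169.0, 38.6, 16.0] [[0.324 0.274 0.015]]
scene blank_tile 0.62 [423.5, 191.1, 33.5, 25.6] [[0.468 0.297 0.015]]
scene blank_tile 0.25 [310.3, 232.8, 61.1, 38.4] [[ 0.515 -0.003  0.015]]
scene square_tile 0.73 [461.0, 208.9, 42.4, 23.1] [[0.577 0.335 0.015]]
scene painted_tile 0.92 [274.4, 208.1, 43.0, 25.7] [[ 0.366 -0.041  0.015]]
scene painted_tile 0.58 [400.0, 268.4, 33.9, 36.3] [[0.682 0.084 0.015]]
scene painted_tile 0.57 [318.3, 263.0, 42.4, 33.2] [[ 0.585 -0.041  0.015]]
scene gate_knob 0.67 [312.5, 234.8, 51.1, 32.4] [[ 0.515 -0.002  0.015]]
scene jar_a 0.93 [494.4, 277.0, 20.5, 31.7] [[0.773 0.221 0.015]]
scene jar_a 0.77 [351.0, 337.3, 26.8, 36.3] [[ 0.771 -0.099  0.015]]
scene stone_a 0.82 [281.6, 334.0, 23.0, 23.2] [[ 0.687 -0.199  0.015]]
scene stone_a 0.69 [378.2, 197.3, 21.5, 20.5] [[0.424 0.175 0.015]]
side holder 0.65 [279.7, 218.4, 97.8, 62.3] [[ 0.534 -0.023  0.015]]
side rack 0.73 [357.6, 190.3, 87.7, 45.5] [[ 0.518 -0.323  0.015]]
side rack 0.45 [173.3, 299.9, 35.6, 34.0] [[0.554 0.349 0.015]]
side blank_tile 0.81 [276.0, 344.7, 50.2, 25.4] [[0.303 0.288 0.015]]
side blank_tile 0.66 [220.0, 312.5, 47.9, 33.8] [[0.443 0.31  0.015]]
side blank_tile 0.64 [328.4, 127.7, 26.2, 66.4] [[ 0.821 -0.414  0.015]]
side square_tile 0.61 [172.7, 297.4, 39.2, 36.3] [[0.554 0.35  0.015]]
side painted_tile 0.78 [297.4, 222.9, 36.3, 17.0] [[ 0.608 -0.074  0.015]]
side painted_tile 0.57 [238.7, 238.8, 26.9, 24.8] [[0.657 0.1   0.015]]
side gate_knob 0.67 [302.0, 233.4, 39.6, 20.8] [[ 0.56  -0.044  0.015]]
```

```bash
python3 - <<'E'
from h import *
for n in ['scene','side']:
    f=grab(n); im=f['image'][:,:,::-1].copy()
    th=np.linspace(0,6.28,40)
    for z,r in [(0,0.1),(0.0,0.085)]:
        for p in proj(f,np.c_[r*np.cos(th),r*np.sin(th),0*th+z]): cv2.circle(im,tuple(int(v) for v in p.round()),1,(0,255,0),-1)
    print(n,proj(f,[[0,0,0],[0.15,-0.658,0.227],unproj(f,[[300,250]],0.1)[0]]))
    x,y=(180,100) if n=='scene' else (430,200)
    cv2.imwrite(f'pics/{n}_base.png',cv2.resize(im[y:y+220,x:x+200],None,fx=2.7,fy=2.7))
    if n=='side': cv2.imwrite('pics/side_tcp.png',cv2.resize(im[60:180,520:640],None,fx=4,fy=4))
E
```

```text
scene [[250.80196016 152.42301596]
 [-36.89267107 170.69302971]
 [300.         250.        ]]
side [[519.33352989 359.98076327]
 [594.34984853 140.30428432]
 [300.         250.        ]]
```

View pics/scene_base.png

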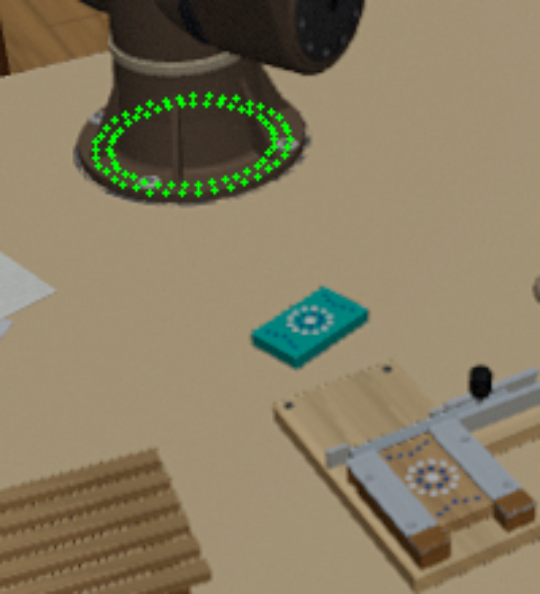

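View pics/side_base.png

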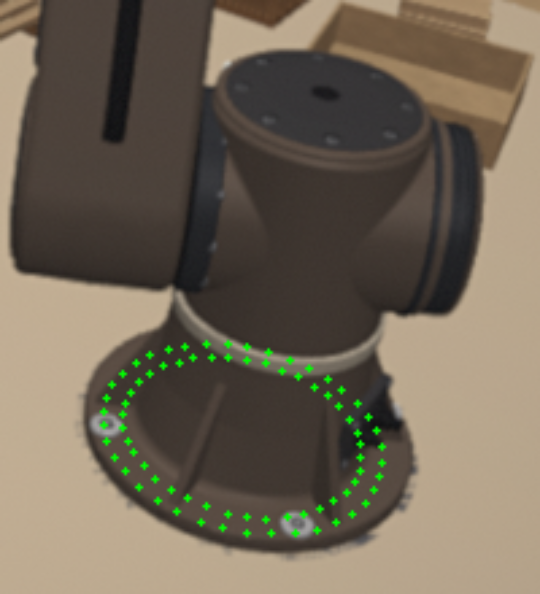

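View pics/side_tcp.png

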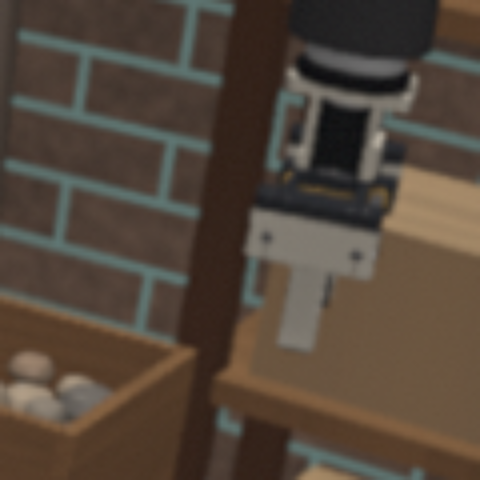

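View pics/sc_hold.png

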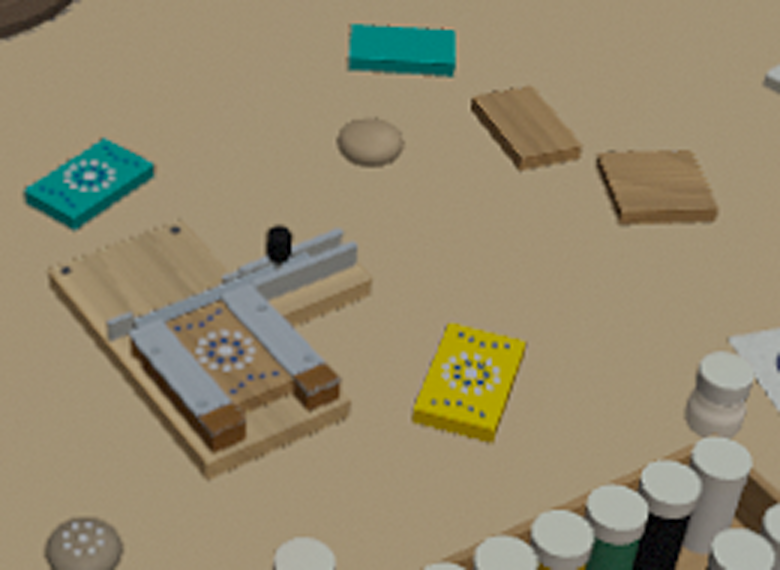

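View pics/si_hold.png

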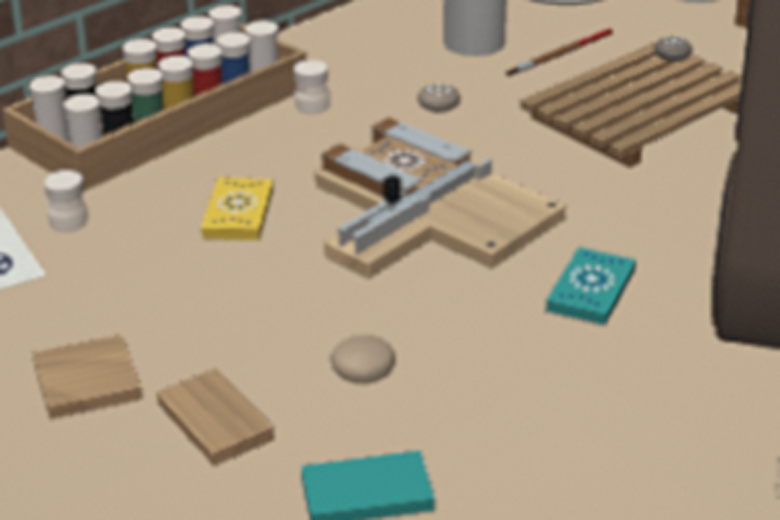

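```bash
cat >> h.py <<'E'
from scipy.optimize import least_squares
def fit(f,uv,L,z0=0.,x0=(0.5,0,0)):
    """fit planar pose (x,y,yaw) of points L (object frame)"""
    L=np.asarray(L,float);uv=np.asarray(uv,float)
    def P(p):
        c,s=np.cos(p[2]),np.sin(p[2]); return np.c_[p[0]+c*L[:,0]-s*L[:,1],p[1]+s*L[:,0]+c*L[:,1],L[:,2]+z0]
    g=lambda p:(proj(f,P(p))-uv).ravel()
    best=min((least_squares(g,[x0[0],x0[1],x0[2]+a]) for a in (0,1.57,3.14,-1.57)),key=lambda r:r.cost)
    return best.x,g(best.x).reshape(-1,2).round(1)
E
python3 - <<'E'
from h import *
f=grab('scene')
uv=np.array([(50,270),(175,222),(208,464),(349,405)])/3+[265,160]
print(fit(f,uv,np.array([(-110,-55,18),(-110,55,18),(110,-55,18),(110,55,18)])/1e3))
# blank
uv=np.array([(472,97),(531,87),(580,150),(520,157)])/3+[265,160]
print(unproj(f,uv,.014))
print('b',fit(f,uv,np.array([(-45,-27,14),(-45,27,14),(45,27,14),(45,-27,14)])/1e3))
# stone_a, knob
print(unproj(f,np.array([[371,160]])/3+[265,160],0))
print(unproj(f,np.array([[279,232]])/3+[265,160],0.066))
crop(f,(120,255,150,110),5,'sc_rack.png')
E
```

```text
(array([ 0.55512617, -0.05376275,  0.0383697 ]), array([[-1.5,  0.3],
       [ 1.4, -0.3],
       [-0.7,  0.8],
       [ 0.9, -1.1]]))
[[0.41052807 0.28551669 0.014     ]
 [0.4220636  0.33706151 0.014     ]
 [0.51150792 0.31593597 0.014     ]
 [0.49620452 0.26885886 0.014     ]]
b (array([ 0.46002005,  0.30193176, -0.21671613]), array([[-0.2, -0. ],
       [ 0.2, -0.1],
       [ 0.4, -0.7],
       [-0.5,  0.8]]))
[[0.42786213 0.17648863 0.        ]]
[[0.54052097 0.02239661 0.066     ]]
```

View pics/sc_rack.png

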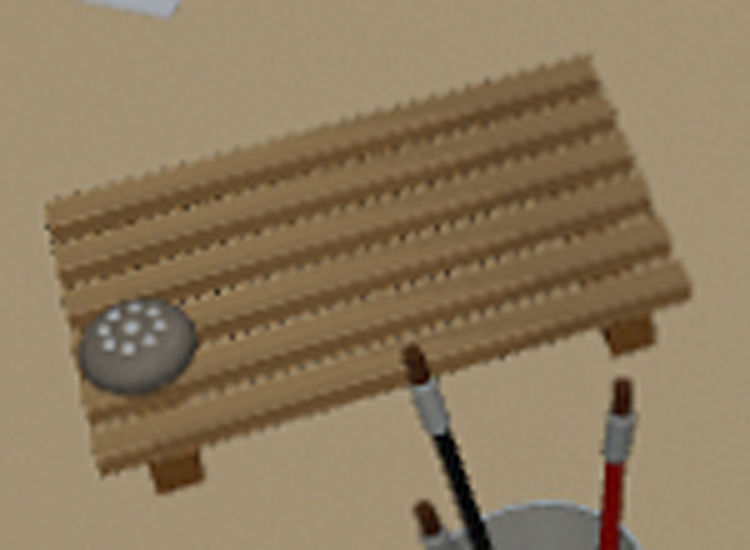

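```bash
python3 - <<'E'
from h import *
f=grab('scene')
uv=np.array([(45,203),(590,55),(692,285),(98,458)])/5+[120,255]
P=unproj(f,uv,.028);print(P)
print(fit(f,uv,np.array([(-70,-110,28),(-70,110,28),(70,110,28),(70,-110,28)])/1e3,x0=(.52,-.33,0)))
print('stone',unproj(f,[[120+138/5,255+345/5]],.038))
print('tin',unproj(f,[[232,372]],.1))
H=np.array([.5551,-.0538]);a=.0384
for n,p in dict(fknob=(-10.5,45),notch=(125,0),apron=(-57,0)).items():
    p=np.array(p)/1e3; print(n,H+[np.cos(a)*p[0]-np.sin(a)*p[1],np.sin(a)*p[0]+np.cos(a)*p[1]])
E
```

```text
[[ 0.4405726  -0.43163782  0.028     ]
 [ 0.46217792 -0.21327899  0.028     ]
 [ 0.60078683 -0.22680593  0.028     ]
 [ 0.57809751 -0.44411995  0.028     ]]
(array([ 0.52018135, -0.32882379, -0.09784367]), array([[-0. , -0.3],
       [ 0.2, -0.4],
       [ 0.3, -0.2],
       [-0.4,  0.6]]))
stone [[ 0.54180706 -0.41814535  0.038     ]]
tin [[ 0.76255383 -0.3313412   0.1       ]]
fknob [ 0.54288017 -0.00923627]
notch [ 0.68000785 -0.04900118]
apron [ 0.49814202 -0.05598826]
```

```bash
cat >> h.py <<'E'
import sys
def plan(x,y,z,yaw,pose=None,step=.058,tstep=.18,n=0):
    """rows from pose (x,y,z,yaw; measured now by default) to target; returns text"""
    if pose is None:
        s=readout.get_state(); pose=(*s['eef_pos'],s['ee_rot'][2])
    px,py,pz,w=pose; d=np.array([x-px,y-py,z-pz]); dw=(yaw-w+np.pi)%(2*np.pi)-np.pi
    n=max(n,int(np.ceil(max(np.linalg.norm(d)/step,abs(dw)/tstep,1)))); rows=[]
    for k in range(n):
        c,s=np.cos(w+dw*k/n),np.sin(w+dw*k/n); e=d/n*100
        rows.append('%.2f %.2f %.2f %.3f'%(e[0]*c+e[1]*s,e[0]*s-e[1]*c,-e[2],-dw/n))
    for i in range(0,n,10): print('; '.join(rows[i:i+10]))
    return rows
def st():
    s=readout.get_state(); print('t %.2f pos %s rpy %s F %s w %.4f'%(s['t'],s['eef_pos'].round(4),s['ee_rot'].round(4),s['force'].round(1),s['width']))
E
python3 - <<'E'
from h import *
st(); plan(.56,-.02,.227,3.18)
E
```

```text
t 1.15 pos [ 0.1498 -0.6582  0.2266] rpy [3.1416 0.     1.7946] F [-0.2 -0.4 -0.2] w 0.0873
3.79 3.87 -0.00 -0.099; 3.39 4.22 -0.00 -0.099; 2.96 4.54 -0.00 -0.099; 2.50 4.81 -0.00 -0.099; 2.01 5.03 -0.00 -0.099; 1.50 5.21 -0.00 -0.099; 0.98 5.33 -0.00 -0.099; 0.45 5.40 -0.00 -0.099; -0.09 5.42 -0.00 -0.099; -0.62 5.38 -0.00 -0.099
-1.15 5.30 -0.00 -0.099; -1.67 5.16 -0.00 -0.099; -2.17 4.97 -0.00 -0.099; -2.65 4.73 -0.00 -0.099
```

apply_moves(
  deltas="3.79 3.87 0 -0.099; 3.39 4.22 0 -0.099; 2.96 4.54 0 -0.099; 2.5 4.81 0 -0.099; 2.01 5.03 0 -0.099; 1.5 5.21 0 -0.099; 0.98 5.33 0 -0.099; 0.45 5.4 0 -0.099; -0.09 5.42 0 -0.099; -0.62 5.38 0 -0.099",
)

```text
t: 2.4
eef_pos: [0.4435, -0.2007, 0.227]
ee_rot: [3.141, 0.001, 2.788]
force: [1.0, 0.2, 0.1]
width: 0.0879
```

apply_moves(
  deltas="-1.15 5.3 0 -0.099; -1.67 5.16 0 -0.099; -2.17 4.97 0 -0.099; -2.65 4.73 0 -0.099; 0 0 0 0",
  gripper=1,
  squeeze=20,
)

```text
t: 3.02
eef_pos: [0.5615, -0.017, 0.2261]
ee_rot: [-3.141, -0.0, -3.098]
force: [-0.3, -0.5, -0.6]
width: 0.0429
```

```bash
python3 - <<'E'
from h import *
f=grab('wrist','w1.png'); st()
E
```

```text
t 3.08 pos [ 0.5604 -0.0184  0.2261] rpy [-3.1414e+00 -8.0000e-04 -3.1004e+00] F [-0.8 -0.1  0.4] w 0.0388
```

View pics/w1.png

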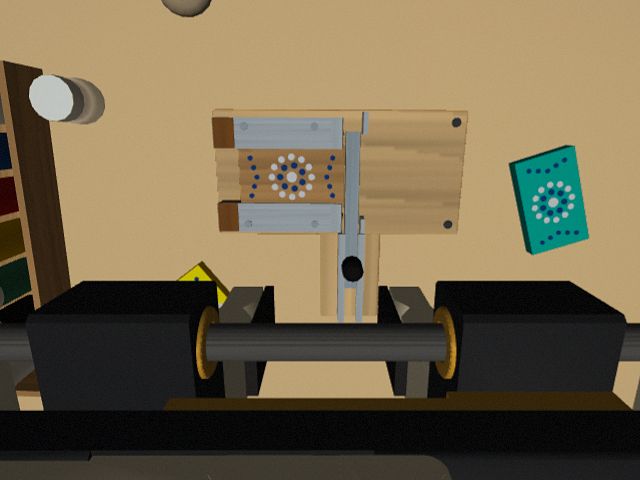

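```bash
python3 - <<'E'
from h import *
f=grab('wrist')
np.save('w1.npy',f,allow_pickle=True)
crop(f,(200,95,280,230),2.8,'w1c.png')
E
```

```text
(no output)
```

View pics/w1c.png

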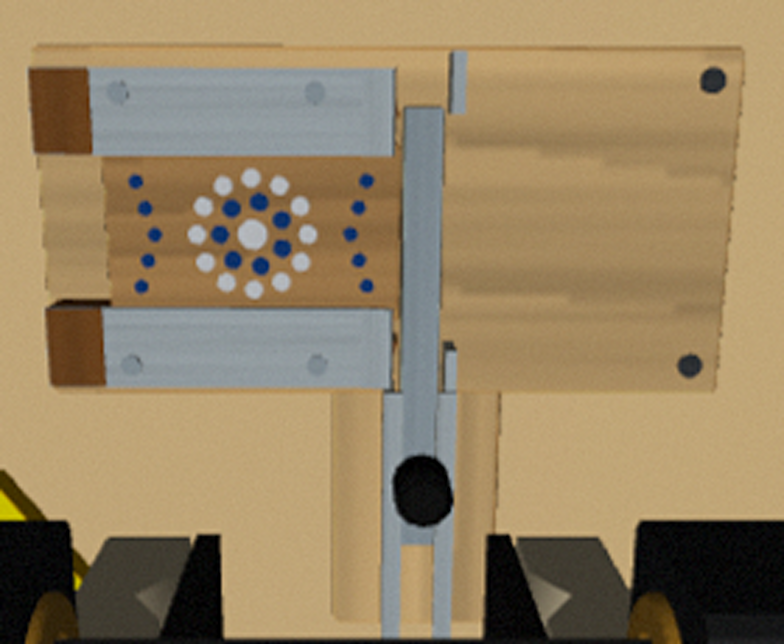

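```bash
cat > fitw.py <<'E'
from h import *
f=np.load('w1.npy',allow_pickle=True).item()
O=[(-110,-55,18,743,48),(-110,55,18,716,390),(106,-48,37,29,69),(106,-23,37,35,153),(106,23,37,46,309),(106,48,37,52,386),(88,-48,36.5,89,69),(88,-23,36.5,93,154),(-4.5,-38,33,405,107),(-16.5,-38,33,443,107),(-22,-53,34,467,50),(-22,-35,34,466,113)]
O=np.array(O,float)
uv=O[:,3:]/2.8+[200,95]
p,r=fit(f,uv,O[:,:3]/1e3,x0=(.555,-.054,.04)); print(p.round(4));print(r.tolist())
from scipy.optimize import least_squares
E
python3 fitw.py; python3 - <<'E'
from h import *
print(f:=None)
E
```

```text
[ 0.5514 -0.0517  0.0393]
[[1.4, -0.6], [0.2, 1.4], [-0.4, -0.3], [-0.3, 1.0], [-0.4, -0.2], [-0.5, 0.3], [0.3, -0.3], [0.7, 0.6], [-0.1, -1.1], [0.7, -1.1], [-0.7, 0.3], [-0.9, 0.5]]
None
```

```bash
cat >> h.py <<'E'
H=[0.552,-0.052,0.0393]
def hw(x,y):
    c,s=np.cos(H[2]),np.sin(H[2]); return H[0]+(c*x-s*y)/1e3,H[1]+(s*x+c*y)/1e3
Y=H[2]+np.pi
def route(pts,pose=None,**k):
    s=readout.get_state(); p=(*s['eef_pos'],s['ee_rot'][2]) if pose is None else pose
    for q in pts: plan(*q,pose=p,**k); p=q
E
python3 - <<'E'
from h import *
st(); route([(*hw(-10.5,45),.15,Y),(*hw(-10.5,45),.046,Y),(*hw(-10.5,136),.046,Y)],step=.05)
E
```

```text
t 3.12 pos [ 0.5598 -0.0193  0.2262] rpy [-3.1414e+00 -8.0000e-04 -3.1019e+00] F [-0.6  0.2 -1.3] w 0.0351
0.98 0.63 3.81 0.000; 0.98 0.63 3.81 0.000
-0.00 0.00 3.47 -0.000; -0.00 0.00 3.47 -0.000; -0.00 0.00 3.47 -0.000
0.00 4.55 -0.00 -0.000; 0.00 4.55 -0.00 -0.000
```

apply_moves(
  deltas="0.98 0.63 3.81 0; 0.98 0.63 3.81 0; 0 0 3.47 0; 0 0 3.47 0; 0 0 3.47 0; 0 1.5 0 0; 0 2 0 0; 0 2.3 0 0; 0 2 0 0; 0 1.3 0 0",
)

```text
t: 4.38
eef_pos: [0.5358, 0.0843, 0.047]
ee_rot: [3.142, -0.0, -3.102]
force: [-2.5, -5.5, -1.3]
width: 0.0007
```

```bash
python3 - <<'E'
from h import *
st(); f=grab('wrist','w2.png');st(); print(hw(-10.5,136))
E
```

```text
t 4.38 pos [0.5358 0.0843 0.047 ] rpy [ 3.1416e+00 -1.0000e-04 -3.1016e+00] F [-2.5 -5.5 -1.3] w 0.0007
t 4.42 pos [0.5357 0.0841 0.0469] rpy [-3.1401e+00 -8.0000e-04 -3.1009e+00] F [-3.6 -3.3  2.5] w 0.0006
(np.float64(0.5361646832543676), np.float64(0.08348244441094757))
```

View pics/w2.png

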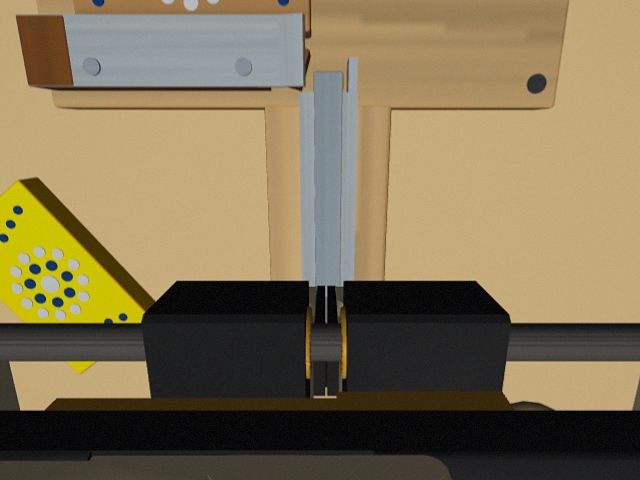

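```bash
python3 - <<'E'
from h import *
f=grab('wrist')
def inv(P):
    d=(P[:,:2]-H[:2])*1e3;c,s=np.cos(H[2]),np.sin(H[2]);return np.c_[d[:,0]*c+d[:,1]*s,-d[:,0]*s+d[:,1]*c].round(1)
print('bar end',inv(unproj(f,[[314,72],[342,72]],.033)))
print('base edge y55',inv(unproj(f,[[250,107],[548,107]],.018)))
print('lug',inv(unproj(f,[[30,86],[75,85]],.037)), inv(unproj(f,[[18,17]],.037)), 'track',inv(unproj(f,[[301,93],[357,60]],.0365)))
E
```

```text
bar end [[ -5.3  42.5]
 [-16.4  42.5]]
base edge y55 [[  23.3   54.9]
 [-107.6   54.9]]
lug [[105.3  48.2]
 [ 87.7  47.8]] [[105.1  24. ]] track [[ -0.2  50.7]
 [-22.   38.7]]
```

```bash
python3 - <<'E'
from h import *
p=(*hw(-10.5,136),.046,Y)
route([(*hw(-10.5,126),.1,Y),(*hw(132,0),.1,Y),(*hw(132,0),.023,Y),(*hw(9,0),.023,Y)],step=.058)
E
```

```text
-0.03 -1.04 -5.31 0.001
-3.56 -3.15 -0.00 -0.000; -3.56 -3.15 -0.00 -0.000; -3.56 -3.15 -0.00 -0.000; -3.56 -3.15 -0.00 -0.000
-0.00 0.00 3.85 -0.000; -0.00 0.00 3.85 -0.000
4.10 -0.00 -0.00 -0.000; 4.10 -0.00 -0.00 -0.000; 4.10 -0.00 -0.00 -0.000
```

apply_moves(
  deltas="0 -1 -2.7 0; 0 0 -2.6 0; -3.56 -3.15 0 0; -3.56 -3.15 0 0; -3.56 -3.15 0 0; -3.56 -3.15 0 0; 0 0 3.85 0; 0 0 2.5 0; 0 0 1.3 0; 0 0 0 0",
)

```text
t: 5.72
eef_pos: [0.6843, -0.0469, 0.0227]
ee_rot: [-3.141, 0.0, -3.102]
force: [0.2, 0.1, 0.4]
width: 0.0005
```

```bash
python3 - <<'E'
from h import *
f=grab('wrist','w3.png');st(); print(hw(132,0))
E
```

```text
t 5.78 pos [ 0.6848 -0.0469  0.0237] rpy [-3.1415e+00  1.6000e-03 -3.1018e+00] F [ 0.2 -0.9 -0.1] w 0.0007
(np.float64(0.6838980767792961), np.float64(-0.046813735262934815))
```

View pics/w3.png

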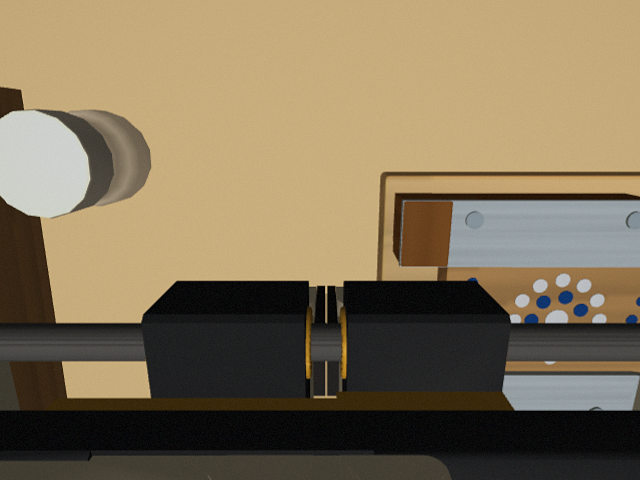

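apply_moves(
  deltas="1 0 0 0; 1 0 0 0; 0.8 0 0 0; 0.8 0 0 0; 0.8 0 0 0",
)

```text
t: 6.4
eef_pos: [0.6417, -0.049, 0.0239]
ee_rot: [3.142, 0.005, -3.102]
force: [5.4, -0.7, 0.1]
width: 0.0005
```

apply_moves(
  deltas="1 0 0 0; 1 0 0 0; 1 0 0 0; 1 0 0 0; 1 0 0 0; 1 0 0 0; 0.8 0 0 0; 0.7 0 0 0; 0.4 0 0 0; 0 0 0 0",
)

```text
t: 7.65
eef_pos: [0.5607, -0.0522, 0.0228]
ee_rot: [-3.142, -0.0, -3.103]
force: [-0.9, -0.1, 0.3]
width: 0.0006
```

```bash
python3 - <<'E'
from h import *
f=grab('wrist','w4.png');st(); print(hw(9,0)); f=grab('scene'); crop(f,(265,160,260,190),3,'s4.png')
E
```

```text
t 7.70 pos [ 0.561  -0.0522  0.0228] rpy [-3.1416e+00 -1.0000e-04 -3.1026e+00] F [0.3 0.4 0.2] w 0.0007
(np.float64(0.5609930506894975), np.float64(-0.051646391040654646))
```

View pics/w4.png

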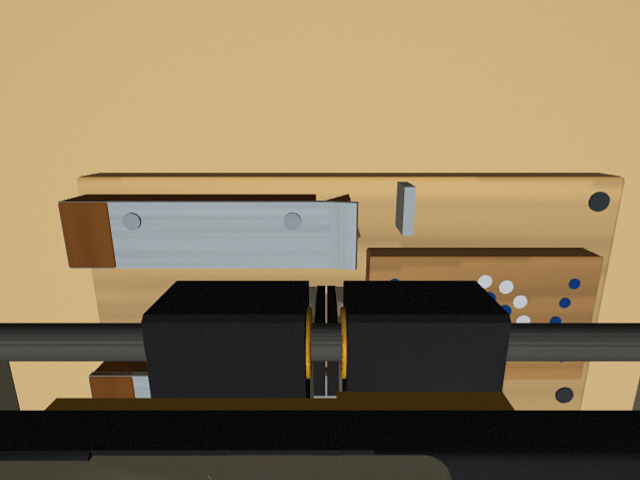

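View pics/s4.png

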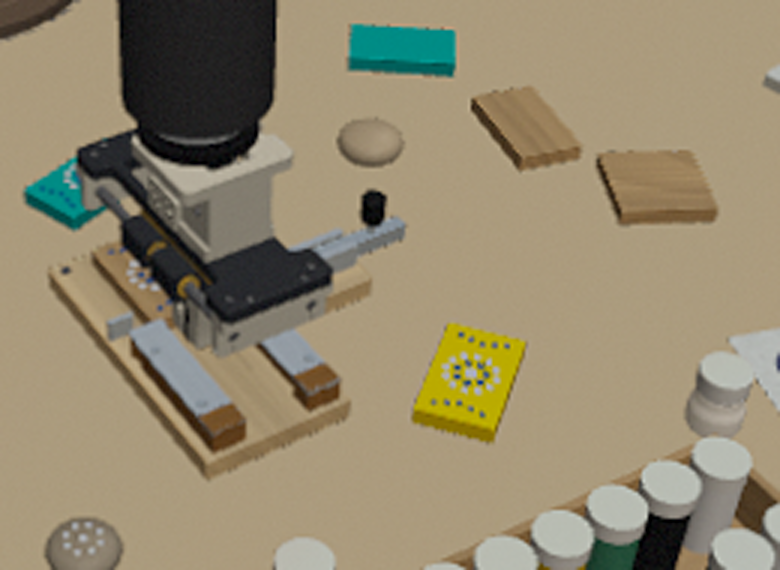

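```bash
cat >> h.py <<'E'
def inv(P):
    d=(P[:,:2]-H[:2])*1e3;c,s=np.cos(H[2]),np.sin(H[2]);return np.c_[d[:,0]*c+d[:,1]*s,-d[:,0]*s+d[:,1]*c].round(1)
E
python3 - <<'E'
from h import *
f=grab('wrist')
print(inv(unproj(f,[[367,257],[601,257]],.032)), inv(unproj(f,[[367,249],[596,249]],.018)),inv(unproj(f,[[396,184],[413,235]],.034)))
P=Y-np.pi/2
q=(*hw(9,0),.1,Y)
route([q],step=.058)
route([(*hw(-59,0),.1,P),(*hw(-59,0),.021,P)],pose=q)
E
```

```text
[[ -5.9 -25.2]
 [-96.  -25. ]] [[  -7.3  -24.3]
 [-103.2  -24.2]] [[-15.5 -53.5]
 [-22.7 -34.4]]
0.01 0.03 -3.86 -0.000; 0.01 0.03 -3.86 -0.000
0.76 -0.00 -0.00 0.175; 0.74 -0.13 -0.00 0.175; 0.71 -0.26 -0.00 0.175; 0.65 -0.38 -0.00 0.175; 0.58 -0.49 -0.00 0.175; 0.49 -0.58 -0.00 0.175; 0.38 -0.65 -0.00 0.175; 0.26 -0.71 -0.00 0.175; 0.13 -0.74 -0.00 0.175
0.00 0.00 3.95 -0.000; 0.00 0.00 3.95 -0.000
```

apply_moves(
  deltas="0 0 -3.9 0; 0 0 -3.9 0",
)

```text
t: 8.05
eef_pos: [0.5608, -0.0523, 0.1012]
ee_rot: [-3.141, -0.002, -3.103]
force: [0.9, -0.5, -0.3]
width: 0.0003
```

apply_moves(
  deltas="0.69 0 0 0.175; 0.68 -0.12 0 0.175; 0.65 -0.24 0 0.175; 0.59 -0.35 0 0.175; 0.53 -0.45 0 0.175; 0.45 -0.53 0 0.175; 0.35 -0.59 0 0.175; 0.24 -0.65 0 0.175; 0.12 -0.68 0 0.175; 0 0 0 0",
  gripper=-1,
)

```text
t: 9.3
eef_pos: [0.4987, -0.0545, 0.1008]
ee_rot: [-3.142, -0.0, 1.607]
force: [0.6, -0.1, -0.4]
width: 0.0872
```

```bash
python3 - <<'E'
from h import *
f=grab('wrist','w5.png');st(); print(hw(-53,0),Y-np.pi/2)
E
```

```text
t 9.35 pos [ 0.4991 -0.0545  0.1009] rpy [3.1413 0.     1.6096] F [ 0.5 -0.6  0.2] w 0.0872
(np.float64(0.49904092371740394), np.float64(-0.054082363871700415)) 1.6100963267948964
```

View pics/w5.png

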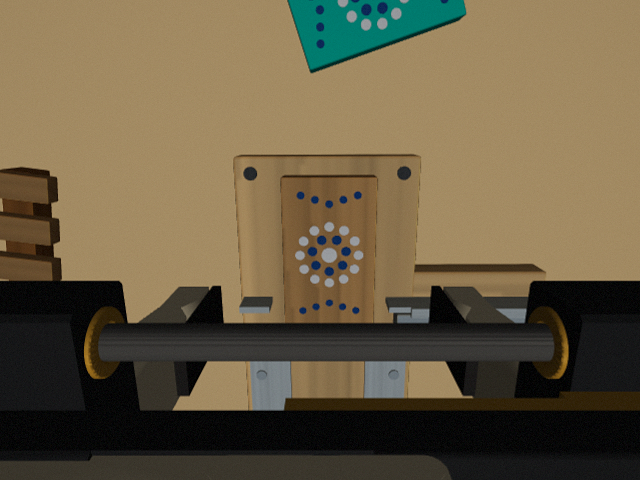

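apply_moves(
  deltas="0 0 4 0; 0 0 3 0; 0 0 0.95 0; 0 0 0 0",
)

```text
t: 9.85
eef_pos: [0.499, -0.0545, 0.0211]
ee_rot: [-3.141, 0.0, 1.607]
force: [0.2, 0.7, -0.3]
width: 0.0877
```

apply_moves(
  deltas="0 0 0 0; 0 0 0 0; 0 0 0 0; 0 0 0 0; 0 0 0 0; 0 0 0 0",
  gripper=1,
  squeeze=20,
)

```text
t: 10.6
eef_pos: [0.499, -0.0544, 0.0216]
ee_rot: [3.141, -0.0, 1.606]
force: [-1.6, 1.3, 5.9]
width: 0.054
```

```bash
python3 - <<'E'
from h import *
st()
R=(.5202,-.3288,-.0978)
# tile x along rack y or x? keep jaw; tile yaw currently H yaw; place near rack (0,+15mm)
c,s=np.cos(R[2]),np.sin(R[2]); rx,ry=0,.015
g=(R[0]+c*rx-s*ry, R[1]+s*rx+c*ry); print(g)
q=(*hw(-53,0),.1,1.61); q2=(*g,.1,1.61-.137)
route([q2],pose=q); route([(*g,.032,q2[3])],pose=q2)
E
```

```text
t 10.60 pos [ 0.499  -0.0544  0.0216] rpy [ 3.1411e+00 -1.0000e-04  1.6059e+00] F [-1.6  1.3  5.9] w 0.0540
(np.float64(0.5216646625147837), np.float64(-0.31387167913937447))
-5.21 0.25 -0.00 0.027; -5.20 0.39 -0.00 0.027; -5.19 0.53 -0.00 0.027; -5.17 0.68 -0.00 0.027; -5.15 0.82 -0.00 0.027
0.00 0.00 3.40 -0.000; 0.00 0.00 3.40 -0.000
```

apply_moves(
  deltas="0 0 -4 0; 0 0 -3.9 0; -5 0.25 0 0.027; -5 0.39 0 0.027; -5 0.53 0 0.027; -5 0.68 0 0.027; -5 0.82 0 0.027; 0 0 3 0; 0 0 2 0; 0 0 0 0",
)

```text
t: 11.85
eef_pos: [0.5191, -0.305, 0.0483]
ee_rot: [-3.137, -0.001, 1.47]
force: [-0.2, -0.5, 0.4]
width: 0.0539
```

```bash
python3 - <<'E'
from h import *
f=grab('wrist','w6.png');st(); f=grab('scene','s6.png')
E
```

```text
t 11.90 pos [ 0.5201 -0.3051  0.0497] rpy [-3.1396e+00 -1.0000e-04  1.4706e+00] F [ 0.6  0.1 -0.3] w 0.0537
```

View pics/w6.png

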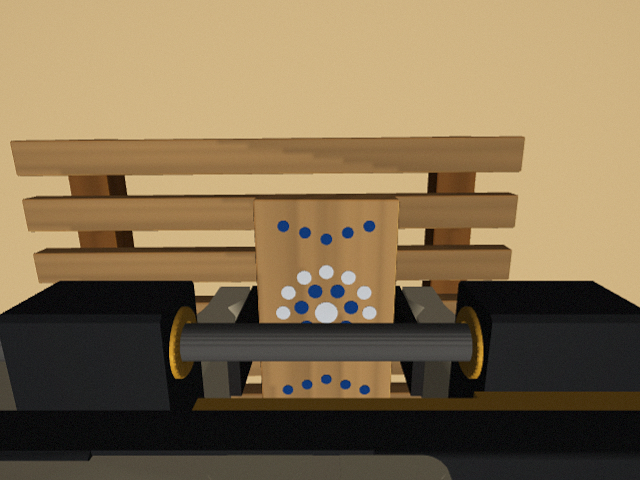

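View pics/s6.png

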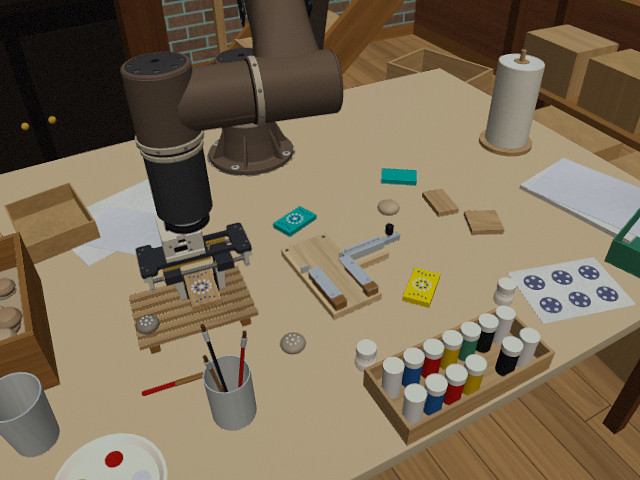

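apply_moves(
  deltas="0 0 1 0; 0 0 0.6 0; 0 0 0.1 0; 0 0 0 0",
)

```text
t: 12.45
eef_pos: [0.5208, -0.3051, 0.0333]
ee_rot: [-3.142, 0.0, 1.471]
force: [0.1, 0.8, -0.5]
width: 0.0534
```

```bash
python3 - <<'E'
from h import *
st()
E
```

```text
t 12.45 pos [ 0.5208 -0.3051  0.0333] rpy [-3.1416e+00  1.0000e-04  1.4707e+00] F [ 0.1  0.8 -0.5] w 0.0534
```

apply_moves(
  deltas="0 0 0.1 0; 0 0 0.05 0; 0 0 0 0",
)

```text
t: 12.82
eef_pos: [0.5207, -0.3052, 0.0318]
ee_rot: [3.142, -0.0, 1.471]
force: [0.2, -0.1, -0.2]
width: 0.0535
```

apply_moves(
  deltas="0 0 0 0; 0 0 0 0; 0 0 0 0; 0 0 0 0",
  gripper=-0.6,
)

```text
t: 13.32
eef_pos: [0.5207, -0.3052, 0.0318]
ee_rot: [3.142, 0.0, 1.471]
force: [0.1, 0.8, 0.2]
width: 0.0701
```

apply_moves(
  deltas="0 0 -2 0; 0 0 -5 0; 0 0 -6 0; 0 0 -5 0",
)

```text
t: 13.82
eef_pos: [0.5208, -0.3053, 0.2143]
ee_rot: [3.14, 0.0, 1.471]
force: [1.8, -0.3, -0.7]
width: 0.0704
```

```bash
python3 - <<'E'
from h import *
f=grab('wrist','w7.png');st()
s=readout.get_state(); z=s['eef_pos'][2]
q2=(.45,.29,z,-.217+1.571)
route([q2])
E
```

```text
t 13.88 pos [ 0.5235 -0.3069  0.2217] rpy [3.1314 0.004  1.4718] F [ 2.8 -1.2  9. ] w 0.0704
5.33 -1.20 -0.00 0.011; 5.32 -1.26 -0.00 0.011; 5.31 -1.31 -0.00 0.011; 5.29 -1.37 -0.00 0.011; 5.28 -1.43 -0.00 0.011; 5.26 -1.48 -0.00 0.011; 5.25 -1.54 -0.00 0.011; 5.23 -1.60 -0.00 0.011; 5.21 -1.65 -0.00 0.011; 5.19 -1.71 -0.00 0.011
5.17 -1.76 -0.00 0.011
```

View pics/w7.png

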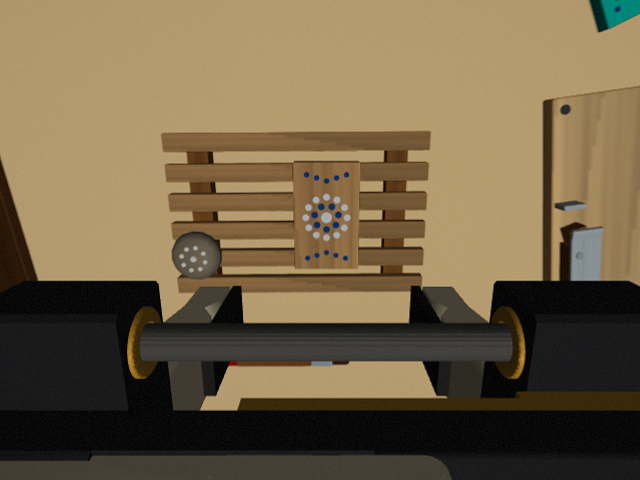

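apply_moves(
  deltas="5.33 -1.2 0 0.011; 5.32 -1.26 0 0.011; 5.31 -1.31 0 0.011; 5.29 -1.37 0 0.011; 5.28 -1.43 0 0.011; 5.26 -1.48 0 0.011; 5.25 -1.54 0 0.011; 5.23 -1.6 0 0.011; 5.21 -1.65 0 0.011; 5.19 -1.71 0 0.011",
  gripper=-1,
)

```text
t: 15.12
eef_pos: [0.4548, 0.2394, 0.2118]
ee_rot: [3.141, -0.001, 1.361]
force: [0.9, 0.7, 0.3]
width: 0.0878
```

apply_moves(
  deltas="5.17 -1.76 1 0.011; 0 0 3 0; 0 0 2 0; 0 0 0 0; 0 0 0 0",
)

```text
t: 15.75
eef_pos: [0.4494, 0.292, 0.1526]
ee_rot: [3.141, -0.001, 1.35]
force: [0.1, -0.1, 0.1]
width: 0.0877
```

```bash
python3 - <<'E'
from h import *
f=grab('wrist','w8.png');st(); np.save('w8.npy',f,allow_pickle=True)
for d in viewer.silhouettes('wrist','blank_tile'): 
    m=d['region'].astype(np.uint8); print(d['conf'],d['extent'],cv2.minAreaRect(np.argwhere(m)[:,::-1].astype(np.float32)))
E
```

```text
t 15.80 pos [0.4495 0.2922 0.1528] rpy [ 3.1407e+00 -1.3000e-03  1.3495e+00] F [ 0.5 -0.3  0.4] w 0.0875
0.85 [307.0, 171.3, 71.8, 119.0] ((344.2642822265625, 230.2495574951172), (117.7804946899414, 74.71236419677734), 88.36341857910156)
0.75 [361.2, 299.2, 95.9, 100.0] ((415.75, 348.25), (91.39012145996094, 89.23284149169922), 11.309932708740234)
0.59 [193.0, 1.2, 152.6, 102.1] ((265.5869140625, 34.44425582885742), (142.29066467285156, 89.0962905883789), 23.629379272460938)
```

View pics/w8.png

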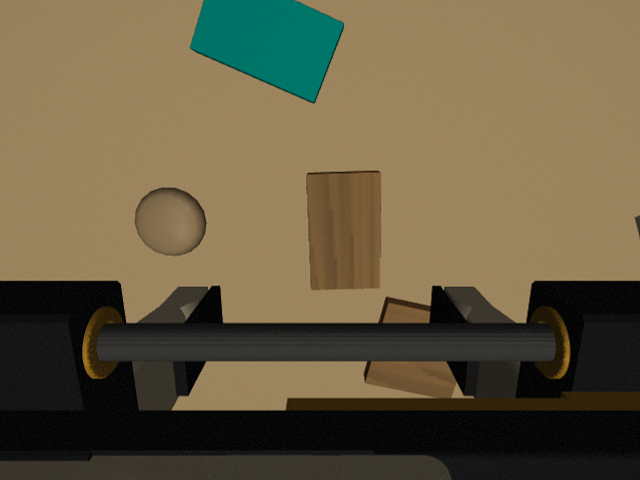

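```bash
python3 - <<'E'
from h import *
f=np.load('w8.npy',allow_pickle=True).item()
crop(f,(290,150,200,260),2.3,'w8c.png')
uv=np.array([(307,174),(380,172),(380,289),(311,290)],float)
P=unproj(f,uv,.014);print(P.round(4), np.linalg.norm(P-np.roll(P,1,0),axis=1))
p,r=fit(f,uv,np.array([(-45,-27,14),(-45,27,14),(45,27,14),(45,-27,14)])/1e3,x0=(.46,.3,-.2)); print(p,r.tolist())
print('sq',unproj(f,[[388,303],[366,378],[450,390]],.014))
st()
route([(p[0],p[1],.08,p[2]+np.pi/2),(p[0],p[1],.003,p[2]+np.pi/2)])
E
```

```text
[[0.4071 0.2876 0.014 ]
 [0.4174 0.3394 0.014 ]
 [0.5066 0.3226 0.014 ]
 [0.4955 0.2697 0.014 ]] [0.09014561 0.0528713  0.09075982 0.05405804]
[ 0.45660122  0.30480961 -0.19533025] [[-0.7, 0.3], [0.9, 0.3], [-0.1, -0.7], [-0.1, 0.1]]
sq [[0.5196139  0.32653453 0.014     ]
 [0.58227402 0.29634469 0.014     ]
 [0.6091789  0.36312989 0.014     ]]
t 15.85 pos [0.4495 0.2922 0.1529] rpy [ 3.1406e+00 -1.6000e-03  1.3494e+00] F [-0.1 -0.1 -0.3] w 0.0875
0.70 0.21 3.64 -0.013; 0.69 0.22 3.64 -0.013
0.00 0.00 3.85 -0.000; 0.00 0.00 3.85 -0.000
```

View pics/w8c.png

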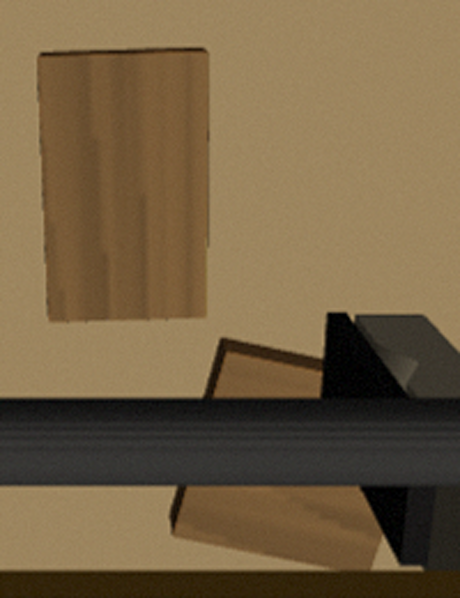

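```bash
python3 - <<'E'
from h import *
q=(.4419,.3077,.05,1.3755)
route([q]);route([(.4419,.3077,.003,1.3755)],pose=q)
E
```

```text
0.68 -0.54 5.14 -0.013; 0.68 -0.53 5.14 -0.013
0.00 0.00 4.70 -0.000
```

apply_moves(
  deltas="0.68 -0.54 5.14 -0.013; 0.68 -0.53 5.14 -0.013; 0 0 2.5 0; 0 0 1.6 0; 0 0 0.6 0; 0 0 0 0",
)

```text
t: 16.6
eef_pos: [0.4418, 0.3078, 0.0026]
ee_rot: [3.141, -0.001, 1.375]
force: [-0.3, -0.3, 1.3]
width: 0.0874
```

apply_moves(
  deltas="0 0 0 0; 0 0 0 0; 0 0 0 0; 0 0 0 0; 0 0 0 0; 0 0 0 0",
  gripper=1,
  squeeze=20,
)

```text
t: 17.35
eef_pos: [0.4414, 0.3075, 0.0022]
ee_rot: [3.141, -0.0, 1.376]
force: [-0.5, -0.4, 3.5]
width: 0.0538
```

```bash
python3 - <<'E'
from h import *
st(); s=readout.get_state(); e=s['eef_pos']
q=(e[0],e[1],.10,s['ee_rot'][2]); q2=(*hw(-85,0),.10,1.61)
route([q]);route([q2],pose=q)
E
```

```text
t 17.35 pos [0.4414 0.3075 0.0022] rpy [ 3.1415e+00 -2.0000e-04  1.3757e+00] F [-0.5 -0.4  3.5] w 0.0538
0.00 0.00 -4.89 -0.000; 0.00 0.00 -4.89 -0.000
-5.01 1.36 -0.00 -0.033; -5.06 1.20 -0.00 -0.033; -5.09 1.03 -0.00 -0.033; -5.13 0.85 -0.00 -0.033; -5.15 0.68 -0.00 -0.033; -5.17 0.51 -0.00 -0.033; -5.19 0.34 -0.00 -0.033
```

apply_moves(
  deltas="0 0 -4.9 0; 0 0 -4.9 0; -5.01 1.36 0 -0.033; -5.06 1.2 0 -0.033; -5.09 1.03 0 -0.033; -5.13 0.85 0 -0.033; -5.15 0.68 0 -0.033; -5.17 0.51 0 -0.033; -5.19 0.34 0 -0.033; 0 0 2 0",
)

```text
t: 18.6
eef_pos: [0.467, -0.0582, 0.0805]
ee_rot: [3.139, -0.0, 1.603]
force: [0.3, 0.7, -0.9]
width: 0.0537
```

apply_moves(
  deltas="0 0 2 0; 0 0 0 0; 0 0 0 0",
)

```text
t: 18.98
eef_pos: [0.4667, -0.0553, 0.0604]
ee_rot: [3.141, 0.0, 1.607]
force: [0.2, 0.6, 0.2]
width: 0.0538
```

```bash
python3 - <<'E'
from h import *
f=grab('wrist','w9.png');st(); print(hw(-85,0)); np.save('w9.npy',f,allow_pickle=True)
E
```

```text
t 19.02 pos [ 0.467  -0.0552  0.0606] rpy [ 3.1407e+00 -1.0000e-04  1.6072e+00] F [-0.4  0.5  0.1] w 0.0537
(np.float64(0.4670656323769685), np.float64(-0.055339640171595005))
```

View pics/w9.png

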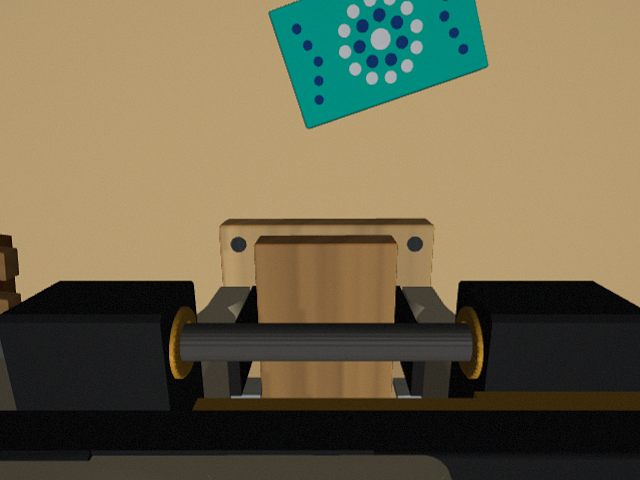

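apply_moves(
  deltas="0 0 2.5 0; 0 0 1 0; 0 0 0.45 0; 0 0 0 0",
)

```text
t: 19.52
eef_pos: [0.4668, -0.0554, 0.0208]
ee_rot: [3.141, 0.0, 1.607]
force: [-0.2, 0.0, -0.8]
width: 0.0538
```

```bash
python3 - <<'E'
from h import *
st(); s=readout.get_state(); print(inv(s['eef_pos'][None]))
E
```

```text
t 19.52 pos [ 0.4668 -0.0554  0.0208] rpy [3.1414e+00 1.0000e-04 1.6070e+00] F [-0.2  0.  -0.8] w 0.0538
[[-85.3  -0. ]]
```

apply_moves(
  deltas="0 1 0 -0.003; 0 1.2 0 0; 0 1.2 0 0; 0 1 0 0; 0 0.5 0 0; 0 0 0 0",
)

```text
t: 20.27
eef_pos: [0.5155, -0.0537, 0.0202]
ee_rot: [-3.141, 0.0, 1.609]
force: [-0.4, -0.9, -1.1]
width: 0.0536
```

```bash
python3 - <<'E'
from h import *
f=grab('wrist','w10.png');st(); s=readout.get_state(); print(inv(s['eef_pos'][None]))
f=grab('scene'); crop(f,(265,200,160,120),5,'s10.png')
E
```

```text
t 20.32 pos [ 0.5151 -0.0537  0.0202] rpy [-3.141   0.      1.6093] F [-0.2 -0.2 -1.5] w 0.0536
[[-36.9  -0.3]]
```

View pics/w10.png

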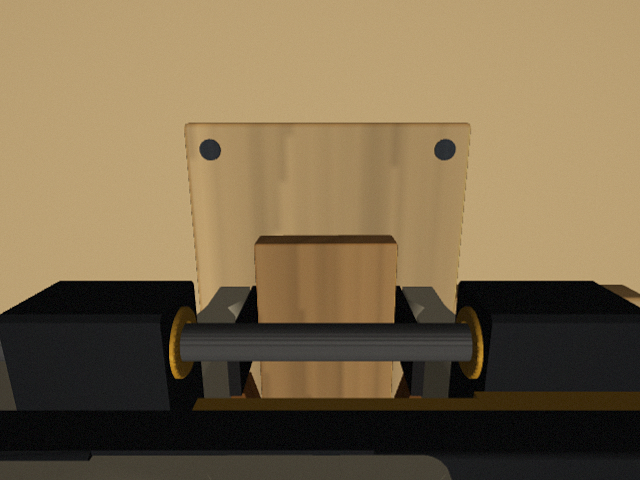

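View pics/s10.png

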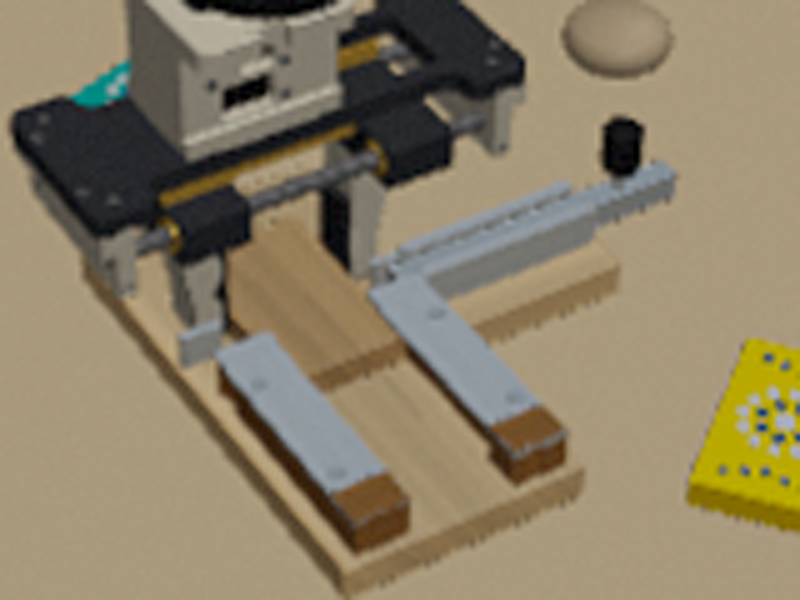

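apply_moves(
  deltas="0 0 0 0; 0 0 0 0; 0 0 0 0; 0 0 0 0",
  gripper=-0.5,
)

```text
t: 20.88
eef_pos: [0.5155, -0.0536, 0.0205]
ee_rot: [3.141, -0.0, 1.61]
force: [-0.8, -0.2, 0.2]
width: 0.0654
```

apply_moves(
  deltas="0 0 -4 0; 0 -5.5 0 0",
)

```text
t: 21.12
eef_pos: [0.4652, -0.0547, 0.0629]
ee_rot: [3.135, -0.001, 1.611]
force: [-1.7, 0.2, -0.3]
width: 0.0656
```

apply_moves(
  deltas="0 0 0 0; 0 0 0 0; 0 0 0 0; 0 0 0 0; 0 0 0 0; 0 0 0 0; 0 0 0 0; 0 0 0 0",
  gripper=1,
)

```text
t: 22.12
eef_pos: [0.4605, -0.0557, 0.0605]
ee_rot: [3.142, -0.0, 1.61]
force: [0.4, -0.2, -0.5]
width: 0.0005
```

```bash
python3 - <<'E'
from h import *
f=grab('wrist','w11.png');st(); s=readout.get_state(); print(inv(s['eef_pos'][None]))
E
```

```text
t 22.18 pos [ 0.4605 -0.0557  0.0605] rpy [ 3.1415 -0.      1.6096] F [-0.2  0.1 -0.8] w 0.0004
[[-91.6  -0.1]]
```

View pics/w11.png

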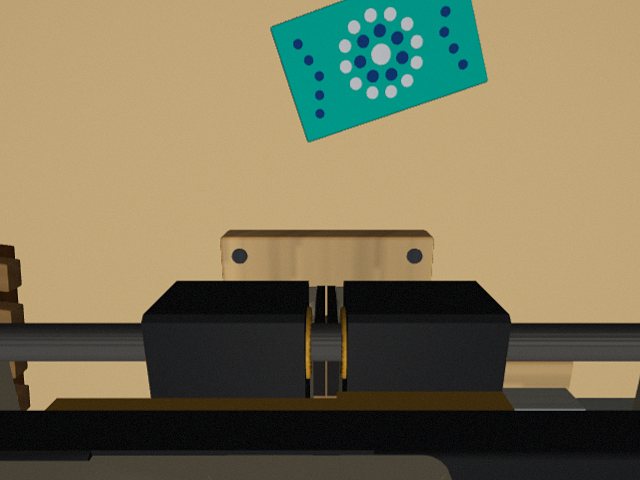

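apply_moves(
  deltas="0 0 2.5 0; 0 0 1.25 0; 0 1 0 0; 0 1 0 0; 0 1 0 0; 0 1 0 0; 0 1 0 0; 0 1 0 0; 0 0.8 0 0; 0 0.6 0 0",
)

```text
t: 23.42
eef_pos: [0.5341, -0.0529, 0.0226]
ee_rot: [-3.14, 0.0, 1.609]
force: [-4.2, 1.0, 0.1]
width: 0.0002
```

apply_moves(
  deltas="0 0.3 0 0; 0 0.2 0 0; 0 0.1 0 0",
)

```text
t: 23.8
eef_pos: [0.5377, -0.0528, 0.0223]
ee_rot: [-3.137, 0.0, 1.609]
force: [-11.1, 5.4, 4.8]
width: 0.0004
```

```bash
python3 - <<'E'
from h import *
st(); s=readout.get_state(); print(inv(s['eef_pos'][None]))
f=grab('scene'); crop(f,(265,200,160,120),5,'s12.png')
E
```

```text
t 23.80 pos [ 0.5377 -0.0528  0.0223] rpy [-3.1367  0.      1.6088] F [-11.1   5.4   4.8] w 0.0004
[[-14.3  -0.2]]
```

View pics/s12.png

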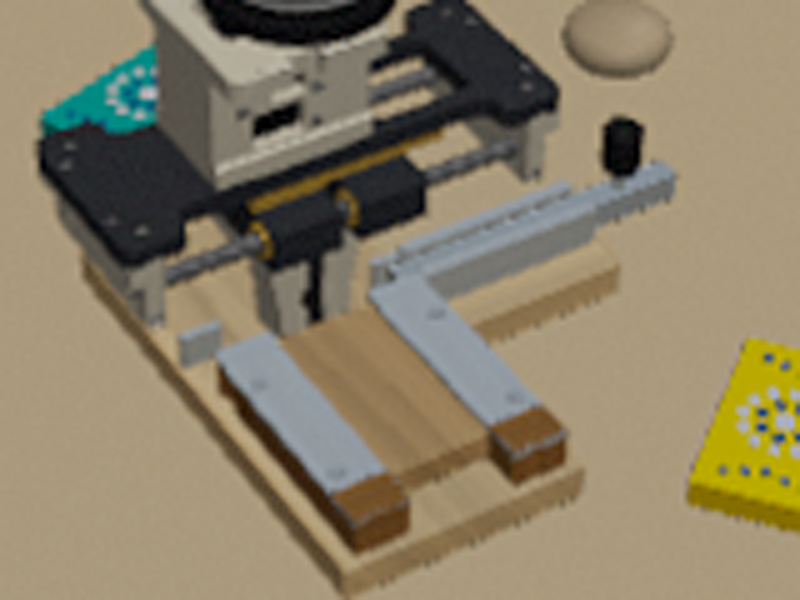

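apply_moves(
  deltas="0 0.15 0 0; 0 0.1 0 0; 0 0 0 0",
)

```text
t: 24.22
eef_pos: [0.5378, -0.0529, 0.0222]
ee_rot: [-3.133, 0.0, 1.609]
force: [-18.8, 6.1, 10.3]
width: 0.0002
```

apply_moves(
  deltas="0 0.15 0 0; 0 0 0 0",
)

```text
t: 24.48
eef_pos: [0.5379, -0.053, 0.022]
ee_rot: [-3.13, 0.0, 1.608]
force: [-21.2, 7.6, 14.5]
width: 0.0004
```

```bash
python3 - <<'E'
from h import *
st(); s=readout.get_state(); print(inv(s['eef_pos'][None]))
E
```

```text
t 24.48 pos [ 0.5379 -0.053   0.022 ] rpy [-3.1305e+00  4.0000e-04  1.6083e+00] F [-21.2   7.6  14.5] w 0.0004
[[-14.2  -0.4]]
```

apply_moves(
  deltas="0 -0.5 0 0; 0 -2 0 0; 0 0 -5 0; 0 0 -5 0; 0 0 -5 0; 0 0 -1 0; 0 0 0 0",
)

```text
t: 25.35
eef_pos: [0.5204, -0.0533, 0.1838]
ee_rot: [3.138, -0.001, 1.61]
force: [-0.7, -1.1, -0.5]
width: 0.0002
```

```bash
python3 - <<'E'
from h import *
f=grab('wrist','w13.png');st(); np.save('w13.npy',f,allow_pickle=True)
s=readout.get_state(); print(inv(s['eef_pos'][None]))
E
```

```text
t 25.40 pos [ 0.5195 -0.0534  0.1826] rpy [ 3.1410e+00 -3.0000e-04  1.6094e+00] F [-1.1 -0.5  0.2] w 0.0006
[[-32.5  -0.1]]
```

View pics/w13.png

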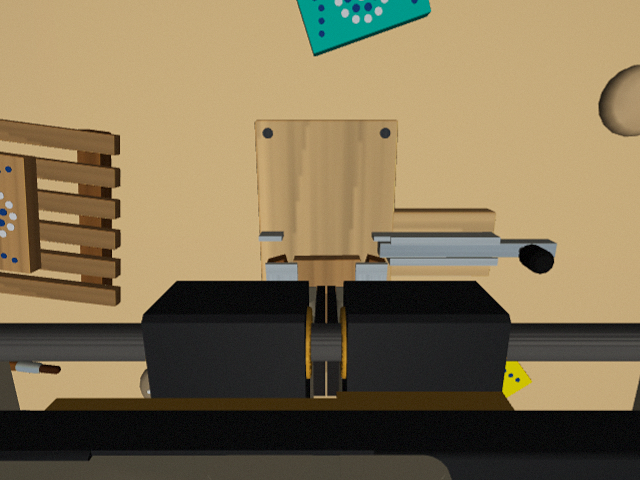

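```bash
python3 - <<'E'
from h import *
f=np.load('w13.npy',allow_pickle=True).item()
crop(f,(245,205,160,85),5,'w13c.png')
def hp(L): return [[*hw(x,y),z/1e3] for x,y,z in L]
print('tile front edge pred home', proj(f,hp([(-2,-27,32),(-2,27,32),(-4,-27,32),(-4,27,32),(-7,0,32)])).round(1).tolist())
print('strike',proj(f,hp([(-22,-53,34),(-22,-35,34),(-18,-35,34)])).round(1).tolist(),'lip front',proj(f,hp([(0,-48,39),(0,-23,39),(0,23,39)])).round(1).tolist())
E
```

```text
tile front edge pred home [[292.6, 259.8], [360.0, 259.7], [292.6, 257.5], [360.0, 257.4], [326.3, 253.8]]
strike [[258.7, 236.4], [281.6, 236.4], [281.8, 241.3]] lip front [[265.3, 265.1], [297.1, 265.0], [355.6, 264.9]]
```

View pics/w13c.png

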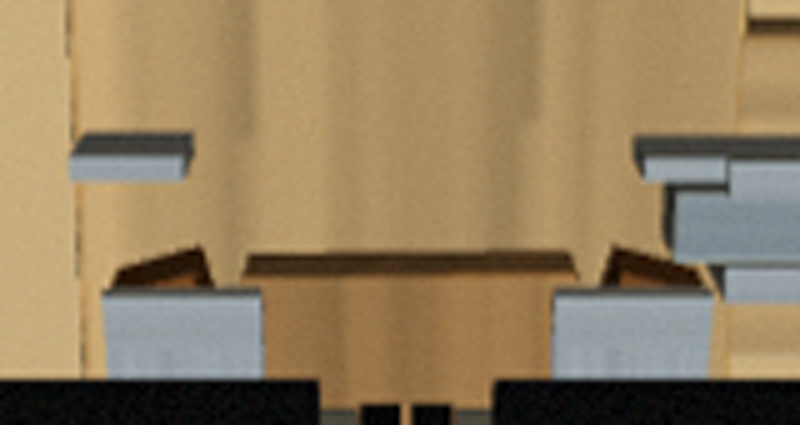

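```bash
python3 - <<'E'
from h import *
P=Y-np.pi/2
a=(*hw(-10.5,197),.13,P); b=(*hw(-10.5,197),.048,P); c=(*hw(-10.5,106),.048,P)
route([a]); route([b,c],pose=a)
E
```

```text
4.93 0.55 1.31 -0.000; 4.93 0.55 1.31 -0.000; 4.93 0.55 1.31 -0.000; 4.93 0.55 1.31 -0.000
0.00 0.00 4.10 -0.000; 0.00 0.00 4.10 -0.000
-4.55 0.00 -0.00 -0.000; -4.55 0.00 -0.00 -0.000
```

apply_moves(
  deltas="4.93 0.55 1.31 0; 4.93 0.55 1.31 0; 4.93 0.55 1.31 0; 4.93 0.55 1.31 0; 0 0 4.1 0; 0 0 4.1 0; 0 0 0 0",
)

```text
t: 26.28
eef_pos: [0.5308, 0.1428, 0.0443]
ee_rot: [-3.134, 0.005, 1.609]
force: [-0.0, -0.0, 0.9]
width: 0.0002
```

apply_moves(
  deltas="-1 0 0 0; -1.5 0 0 0; -1.5 0 0 0; -1.5 0 0 0; -1.5 0 0 0; -1 0 0 0; -0.6 0 0 0; -0.3 0 0 0; 0 0 0 0",
)

```text
t: 27.4
eef_pos: [0.5366, 0.0551, 0.0482]
ee_rot: [-3.14, 0.001, 1.609]
force: [-0.1, -0.8, -0.4]
width: 0.0003
```

```bash
python3 - <<'E'
from h import *
st(); s=readout.get_state(); print(inv(s['eef_pos'][None]))
f=grab('wrist','w14.png'); f=grab('scene'); crop(f,(265,200,160,120),5,'s14.png')
E
```

```text
t 27.40 pos [0.5366 0.0551 0.0482] rpy [-3.1402e+00  6.0000e-04  1.6094e+00] F [-0.1 -0.8 -0.4] w 0.0003
[[-11.2 107.6]]
```

View pics/s14.png

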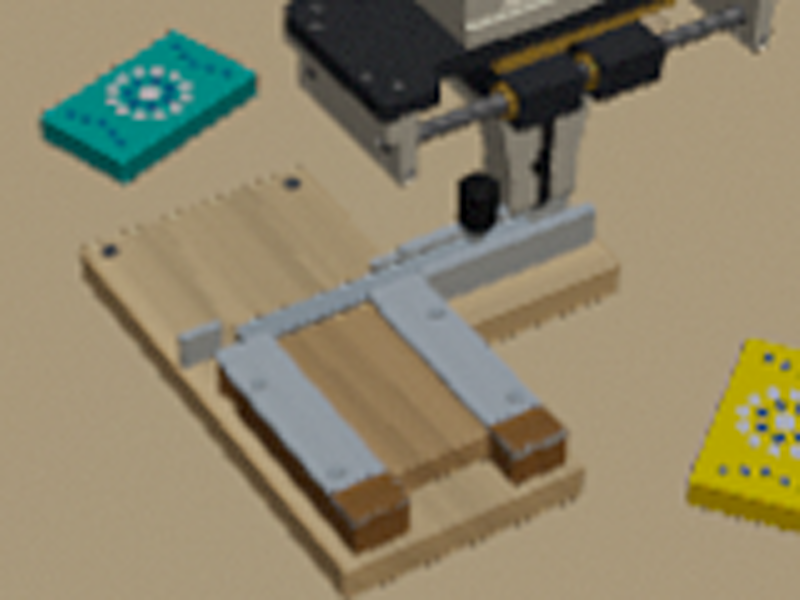

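apply_moves(
  deltas="-0.2 0 0 0; -0.2 0 0 0; 0 0 0 0",
)

```text
t: 27.88
eef_pos: [0.537, 0.0514, 0.0484]
ee_rot: [-3.141, 0.0, 1.61]
force: [-0.7, 1.3, 0.3]
width: 0.0005
```

apply_moves(
  deltas="-0.2 0 0 0; -0.2 0 0 0; 0 0 0 0",
)

```text
t: 28.25
eef_pos: [0.5374, 0.0476, 0.0485]
ee_rot: [-3.141, -0.0, 1.609]
force: [-2.0, 4.2, -0.9]
width: 0.0003
```

```bash
python3 - <<'E'
from h import *
st(); s=readout.get_state(); print(inv(s['eef_pos'][None]))
E
```

```text
t 28.25 pos [0.5374 0.0476 0.0485] rpy [-3.1414e+00 -3.0000e-04  1.6093e+00] F [-2.   4.2 -0.9] w 0.0003
[[-10.7 100.1]]
```

apply_moves(
  deltas="-0.15 0 0 0; -0.1 0 0 0; 0 0 0 0",
)

```text
t: 28.62
eef_pos: [0.5375, 0.0471, 0.0485]
ee_rot: [3.141, -0.003, 1.609]
force: [-6.1, 15.5, -0.4]
width: 0.0002
```

```bash
python3 - <<'E'
from h import *
st(); s=readout.get_state(); print(inv(s['eef_pos'][None]))
f=grab('scene'); crop(f,(265,200,160,120),5,'s15.png')
E
```

```text
t 28.62 pos [0.5375 0.0471 0.0485] rpy [ 3.1409e+00 -2.8000e-03  1.6092e+00] F [-6.1 15.5 -0.4] w 0.0002
[[-10.6  99.6]]
```

View pics/s15.png

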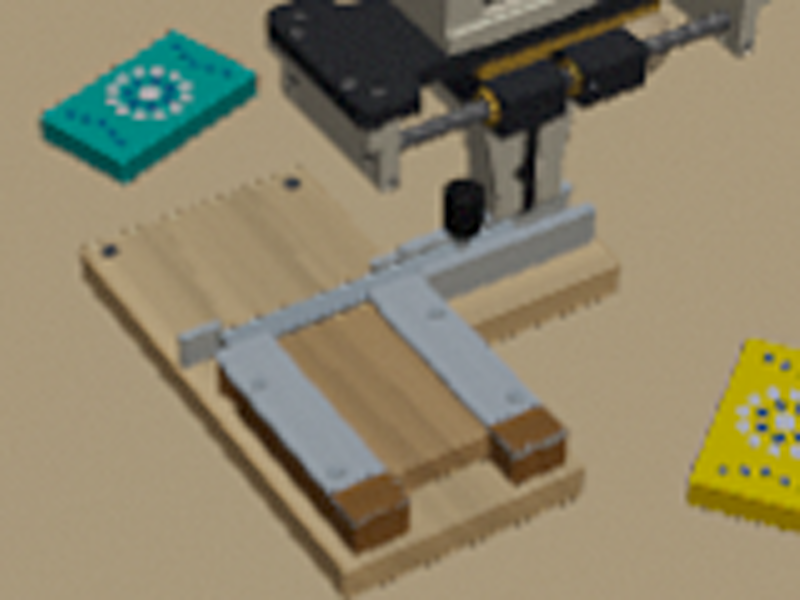

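apply_moves(
  deltas="1.5 0 0 0; 0 0 -5 0; 0 0 -6 0; 0 0 -6 0; -4 -4.5 0 0; -4 -4.5 0 0; 0 0 0 0; 0 0 0 0",
)

```text
t: 29.68
eef_pos: [0.4508, -0.0236, 0.2193]
ee_rot: [3.14, 0.0, 1.609]
force: [-0.3, 0.9, -0.4]
width: 0.0002
```

```bash
python3 - <<'E'
from h import *
st()
f=grab('wrist','w16.png'); crop(f,(180,60,340,260),2.3,'w16c.png')
def hp(L): return [[*hw(x,y),z/1e3] for x,y,z in L]
print('bar end shut', proj(f,hp([(-4.5,-38,33),(-16.5,-38,33),(-4.5,-33,33),(-10.5,75,66)])).round(1).tolist())
f=grab('scene','s16.png')
E
```

```text
t 29.68 pos [ 0.4508 -0.0236  0.2193] rpy [3.1397e+00 2.0000e-04 1.6092e+00] F [-0.3  0.9 -0.4] w 0.0002
bar end shut [[250.7, 316.4], [250.0, 304.4], [256.1, 316.4], [377.0, 326.9]]
```

View pics/w16.png

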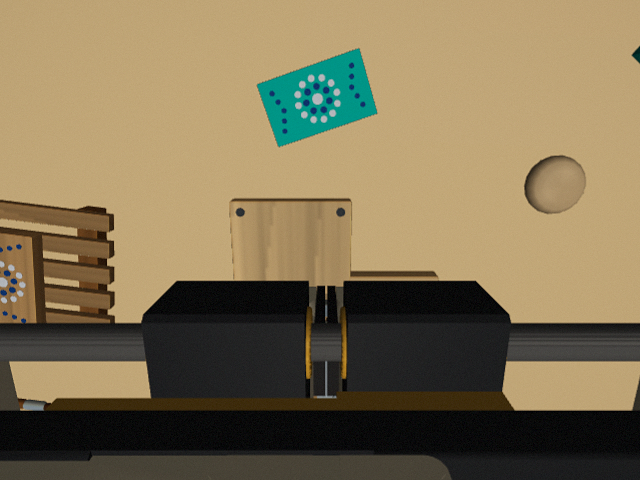

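View pics/s16.png

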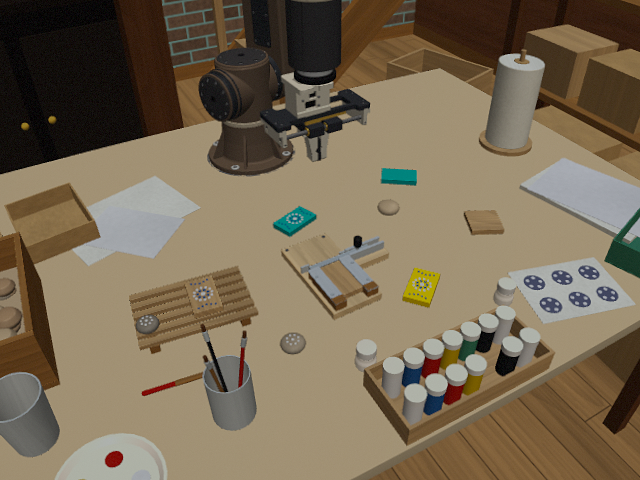

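apply_moves(
  deltas="0 5 0 0; 0 5 0 0; 0 5 0 0; 0 2 0 0; 0 0 0 0; 0 0 0 0",
)

```text
t: 30.52
eef_pos: [0.6198, -0.0165, 0.2177]
ee_rot: [-3.14, 0.0, 1.61]
force: [-0.3, 0.4, -0.1]
width: 0.0007
```

```bash
python3 - <<'E'
from h import *
st()
f=grab('wrist'); crop(f,(180,60,340,250),2.3,'w17c.png')
def hp(L): return [[*hw(x,y),z/1e3] for x,y,z in L]
uv=proj(f,hp([(-4.5,-38,33),(-16.5,-38,33),(-4.5,-33,33),(-10.5,75,66),(88,-23,32),(88,23,32),(85,-23,32)]))
print(((uv-[180,60])*2.3).round(1).tolist())
E
```

```text
t 30.52 pos [ 0.6198 -0.0165  0.2177] rpy [-3.1401e+00  3.0000e-04  1.6100e+00] F [-0.3  0.4 -0.1] w 0.0007
[[136.2, 155.0], [134.3, 119.3], [150.4, 154.9], [469.3, 133.8], [190.2, 407.5], [311.0, 407.4], [189.9, 399.9]]
```

View pics/w17c.png

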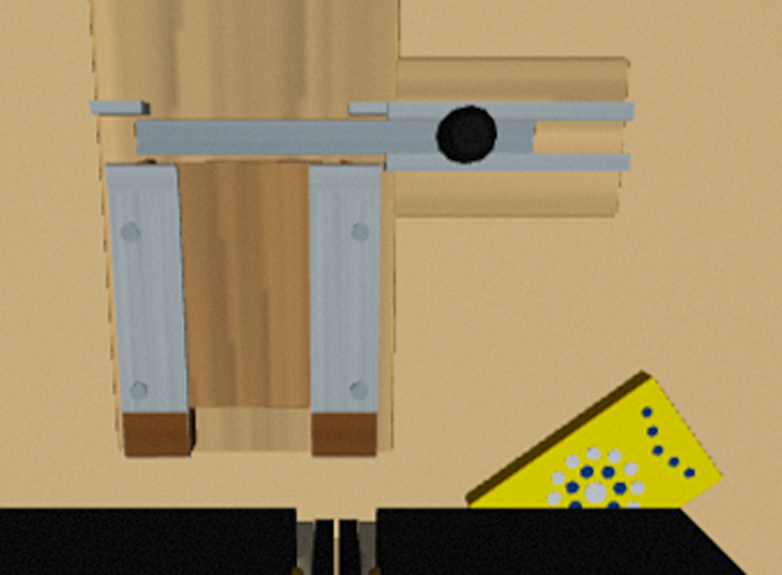

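```bash
python3 - <<'E'
from h import *
print(job.job_done()); st()
E
```

```text
the job is handed in; nothing more can be done
None
the job is handed in; nothing more can be done
```

The tile change is finished and handed in at about 30.5 s of the allowed 72 s. No verdict was reported.

- **Painted tile:** I slid the gate open, pushed the tile out through the notch, and laid it flat on the free part of the rack, face up. The last scene picture shows it there.
- **Bare tile:** I slid it in under the lips and pushed until it stopped moving at 21 N. The last wrist picture shows its rear edge against the stop, at about x 88, where it should be.
- **Gate:** I pushed it shut until it stopped at about 15 N. The bar's end sits within about 1 mm of its shut position.
- **Everything else:** In the final scene picture, the stones, jars, tin, brush, square tile and look-alikes appear where they started. The robot was clear of everything at hand-in.

**Camera disagreements:**
- The side camera's calibration was off by about 7 pixels, so I did not use it.
- The scene and wrist cameras differed by about 4 mm on the holder's position. I used a position within about 1 mm of the wrist camera's, and later close-up checks agreed with it to about 1 mm.

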